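Take the little picture off its hook and rack it

ROBOT

A 7-joint arm with a two-finger parallel gripper is mounted at the origin on the work surface. World frame = base frame: x ahead of the robot, y to its left, z up, the work surface at z = 0. Lengths are in m, angles in rad, forces in N, time in s.
With the tool pointing down it reaches from about 0.425 to 0.875 m from the base axis. Payload 4.7 kg.
Tool frame: the origin (TCP) lies between the finger pads; the fingertips stand 25 mm ahead of it and the grasp point (between the pads) lies 6 mm ahead of it (arm.finger_overhang is the z of the fingertips in the tool frame, in m); z points along the fingers, y is the line along which they close (so a half turn about z gives the same grasp; the last joint's range is limited). The gripper opens to 85 mm and grips with 20 to 120 N. Pads are 22 mm wide; open, the fingers measure 114 mm over their backs; the gripper's body (76 mm by 85 mm) begins 54 mm behind the grasp point. The pads swing forward as they close: fully open they stand 13 mm farther back than shut.
Start: joints at [1.318, 0.321, -0.07, 1.45, 0.023, 1.371, -0.057], TCP at [0.171, -0.627, 0.256] pointing down, gripper open.
Joint ranges: [-2.86, 2.86], [-0.3, 2.09], [-1.38, 1.24], [0.06, 2.45], [-1.56, 4.7], [0.09, 2.05], [-2.69, 2.69]. Speed limits (rad/s): [2.57, 2.57, 3.14, 3.14, 3.14, 3.14, 3.14].

INTERFACE

Orientations are given as a unit quaternion [w, x, y, z].
In Python, from plant import readout, vision, arm gives the robot as it stands.
- The arm moves only by the tool servo_tool, never from a script. Its argument "moves" is a list of rows, each a list of 3 entries, a list of its own where there are three numbers: the shift along the tool's x, y, z normalised to -1 to 1, where 1 is 6 cm, then the turn about the tool's z normalised to -1 to 1, where 1 is 90 degrees, then the closure, from -1 (fully open) to 1 (shut), so that 0 is half open. In form: [[[x, y, z], spin, fingers], ...]. A call has exactly 8 rows; each row shifts and turns the commanded pose from where the row before left it, along the tool's axes as they then stand; what a row does not reach is not made up. A row lasts 1/8 s, in which the tool goes at most 62.5 mm and 10.7 degrees, less where a joint would pass 70% of its speed; a pose out of reach is approached as far as the arm can. A call with a number of a shift or a turn outside -1 to 1 is refused whole. A call with a gripper value outside its range is refused whole. The fingers move at their own pace and stop on an object; "newtons" is the grip in N (left out, the last holds). Time passes only in rows, so rows that do not move let the fingers close, or fill a call up. It gives the time, the measured TCP pose, the force, the opening and the grip force at its end, in the units of the state.
- readout.observe(): the state, without advancing time (a new reading comes with each control period).
- vision.snapshot(name): name is "scene" or "top" or "wrist"; returns the picture (384x512x3 uint8, red, green, blue); there is no depth.
- vision.camera_info(name): a dict with "mtx" (3x3 intrinsics, pixels), "R" (3x3) and "t" (3): a world point X has camera coordinates R X + t; the wrist camera has in their place "T_tool_cam" (4x4, takes a point from camera to tool coordinates, whose origin is the TCP and whose axes are the flange's). Camera axes: x right, y down, z forward; pixel columns grow to the right and rows downward; lengths in m; the calibration is good to about 2 mm. A picture is of the moment at which its call begins: read the wrist's pose just before it. camera_info takes no time and is no camera call.
- arm.sign_off(): hands the job in; it is judged then, once.
The state is a dict: "time_s": time; "joint_positions": joint angles; "joint_velocities": joint speeds; "joint_efforts": joint torques, N m; "tool_pos": TCP position; "tcp_rot": TCP orientation; "force": force on the tool from outside, world axes, zero at the start; "moment": the same for the moment, N m; "width": finger opening in m; "finger_force": force on a finger pad.
Only numpy, scipy, OpenCV 4.12 (cv2) and the standard library are available. Lean on these libraries where they do the work, as an engineer would, in place of code of your own. Each camera call takes 0.05 s, during which the arm holds its last target. There are 200 camera calls.

TASK

Lift the little teal-edged picture up and off the hook of its display stand, carry it over, and lower it upright into the empty bay of the plywood picture rack until it stands on the bay's floor; let go only once it is down. Do not drop it or set it down on the way, and leave the other canvas, the vase, the ceramic tangerine and the brush jar as they are.

Things in the scene. Friction and masses are not known exactly. Their poses are not given: they have to be found in the camera images.
- picture: Picture to move: 130 wide (y) x 130 high x 32 mm thick (x), 0.2 kg, teal edges, painted front (-x). Origin: centre of its underside. Hollow back (+x) with a 10 mm thick wooden rail across its top; the rail's lower edge, 34 mm below the picture's top, rests on the hook. Pinch the top 34 mm from above across the thickness. Starts hanging upright and still, underside 90 mm above the table.
- stand: Dark steel display stand, fixed. Origin: on the table under its post (12 x 24 mm, top 186 mm high). Hook arm, 20 mm wide, runs from the post to the stand's -x; below it a rubber bumper, 110 mm high, steadies the picture's back. Picture and stand axes are parallel; picture centre 85 mm from the post along -x, 63 mm free between its back and the post. Base 180 x 150 x 12 mm.
- hook (a point): Top of the flat hook arm where the rail rests, 186 mm above the table; axes as the stand. At the arm's end, about 15 mm further to the stand's -x, a lip turns up 12 mm: raise the picture more than 12 mm (25 to 50 is good; at 65 its lower rail meets the arm), then take it at least 40 mm along the stand's -x to be clear.
- rack: Plywood rack, fixed, 112 (x) x 181 (y) x 68 mm high. Two bays side by side along x, each 44 mm wide (x) and 165 mm long (y); 8 mm walls, tops 68 mm above the table, end walls 40 mm. Origin: centre of its underside. The bay towards the rack's -x is empty, the other holds the small canvas.
- slot (a point): Centre of the floor of the empty bay, 8 mm above the table, axes parallel to the rack's: the picture's 32 mm thickness goes along x, its 130 mm width along y. It may face either way.
- small_canvas: Bystander: white canvas 100 wide x 85 high x 24 mm thick standing in the other bay of the rack, 52 mm from the empty bay's centre, its top 93 mm above the table. Origin: centre of its underside.
- vase: Bystander: white ceramic vase, 76 mm across, 115 mm high. Origin: centre of its underside.
- tangerine: Bystander: orange ceramic tangerine, 64 mm across, 53 mm high. Origin: centre of its underside.
- brush_jar: Bystander: green glass jar 72 mm across with brushes, 170 mm high in all. Origin: centre of its underside.
Mind the look-alikes: they are no part of the job. What is shaped like the picture but purple or red is not meant. Of the things that look like the rack, the larger one is meant.

How it is judged:
On the way, in this order (a step that is already met when the one before it is completed fails the run):
1. the picture is off the hook and carried clear of it, upright and above the table (horizontal distance between picture and hook above 0.05 m and height (world z) of picture above 0.05 m and angle between picture's own z axis and vertical below 0.5 rad and contact force between picture and stand below 0.05 N and contact force between picture and the fingers above 0.3 N), for 0.1 s.
2. the picture is lowered into the empty bay to within 15 mm of its floor, still held (x of picture in the frame of slot between -0.022 and 0.022 m and y of picture in the frame of slot between -0.03 and 0.03 m and z of picture in the frame of slot below 0.015 m and contact force between picture and the fingers above 0.3 N), for 0.1 s.
At the end, for the whole second after the job is handed in: Picture at rest in the empty bay, underside within 10 mm of its floor, centre within 22 mm (across) and 30 mm (along) of the bay's, right way up, within 0.35 rad of upright; small canvas, vase, tangerine and brush jar within 40 mm and 0.35 rad of upright (x of picture in the frame of slot between -0.022 and 0.022 m and y of picture in the frame of slot between -0.03 and 0.03 m and z of picture in the frame of slot below 0.01 m and angle between each of picture, small_canvas, vase, tangerine, brush_jar's own z axis and vertical below 0.35 rad and linear speed of picture below 0.02 m/s and angular speed of picture below 0.2 rad/s and distance of each of small_canvas, vase, tangerine, brush_jar from where it was at the start of the episode below 0.04 m); the robot touches nothing.
It fails at once if the picture is tipped over (more than 0.9 rad from upright) (angle between picture's own z axis and vertical above 0.9 rad).
It fails at once if the picture is dropped or set on the table or on the stand's base (height (world z) of picture below 0.005 m or (height (world z) of picture below 0.03 m and horizontal distance between picture and hook below 0.1 m)).
It fails at once if the small canvas, vase, tangerine or brush jar is shoved more than 40 mm or knocked over (distance of any of small_canvas, vase, tangerine, brush_jar from where it was at the start of the episode above 0.04 m or angle between any of small_canvas, vase, tangerine, brush_jar's own z axis and vertical above 0.6 rad).
It also fails if it takes over 45 s, if anything falls off the work surface, if the arm or the gripper's body presses on something with over 40 N, if the wrist force passes 120 N, or if a joint passes its speed limit or range.

## Working session

There is one attempt and no reset: what is moved stays moved. The work goes in short steps, Python scripts to look and compute and a tool call to move; the robot and the scene stay as the last step left them, time stands still between calls to the robot, and variables do not carry over. Pictures are saved under pics/ and viewed, at most 10 in all, crops included, and the job is handed in when it is done.

Besides the shell and the picture viewer there is one more tool, called as a command line: name --argument value ..., lists and objects as JSON in quotes. servo_tool: Moves the arm, as the interface text tells. Scaled input: -1 to 1 covers 6 cm each way for a shift and 90 degrees each way for a turn. Its arguments: {"type":"object","properties":{"moves":{"type":"array"},"newtons":{"type":"number"}},"required":["moves"]}

```bash
mkdir -p pics
python3 - <<'E'
from plant import readout, vision, arm
import cv2,json
for n in("scene","top"):
    cv2.imwrite(f"pics/{n}0.png",cv2.cvtColor(vision.snapshot(n),cv2.COLOR_RGB2BGR))
    c=vision.camera_info(n); print(n,c)
print(vision.camera_info("wrist"))
s=readout.observe();print(s)
E
```

```text
scene {'mtx': array([[466.1244453 ,   0.        , 254.98129774],
       [  0.        , 466.1244453 , 190.15646123],
       [  0.        ,   0.        ,   1.        ]]), 'R': array([[ 0.58809238,  0.80854361,  0.02011424],
       [ 0.54354975, -0.37668922, -0.75010593],
       [-0.59891653,  0.45206467, -0.66101174]]), 't': array([-0.33629439, -0.19489466,  1.67352321])}
top {'mtx': array([[348.92823015,   0.        , 254.80610987],
       [  0.        , 348.92823015, 198.41730675],
       [  0.        ,   0.        ,   1.        ]]), 'R': array([[-0.01256912, -0.99991471, -0.00354915],
       [-0.99534281,  0.01285076, -0.09553821],
       [ 0.09557567,  0.00233179, -0.99541944]]), 't': array([0.02326076, 0.53726788, 1.31875763])}
{'mtx': array([[296.89527929,   0.        , 249.91827951],
       [  0.        , 296.89527929, 191.98757634],
       [  0.        ,   0.        ,   1.        ]]), 'T_tool_cam': array([[ 1.58125712e-04, -9.56556228e-01, -2.91547864e-01,
         7.34925895e-02],
       [ 9.99999878e-01,  1.49940156e-05,  4.93171418e-04,
        -6.72505141e-05],
       [-4.6
[... 222 characters left out ...]
604 , -0.07006626,  1.45155916,  0.02260188,
        1.37079639, -0.05688892]), 'joint_velocities': array([-5.43336221e-04, -4.11943771e-03, -2.20841764e-04, -2.72007962e-03,
       -9.69703178e-04, -7.04360109e-05,  5.78579421e-04]), 'joint_efforts': array([-6.47841989e-04, -4.94878685e+01, -3.84331495e-01, -3.15210164e+01,
        1.30272334e-02,  7.44527701e-03,  8.83412895e-06]), 'tool_pos': array([ 0.17118381, -0.62659799,  0.25532211]), 'tcp_rot': array([-8.52546125e-04,  9.91115153e-01,  1.33003760e-01, -1.65340340e-04]), 'force': array([-0.14783334, -0.52979447, -0.58661747]), 'moment': array([-0.01940164, -0.00078135,  0.02981941]), 'finger_force': 0.0, 'width': 0.08523032207604514}
```

View pics/scene0.png

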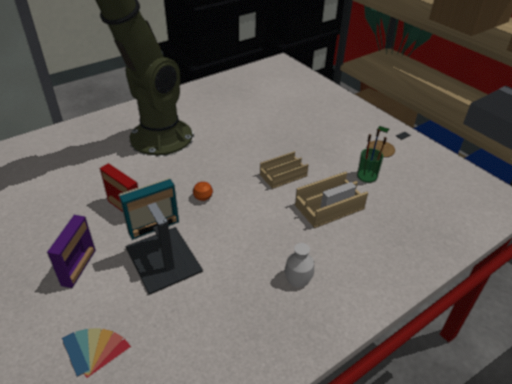

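View pics/top0.png

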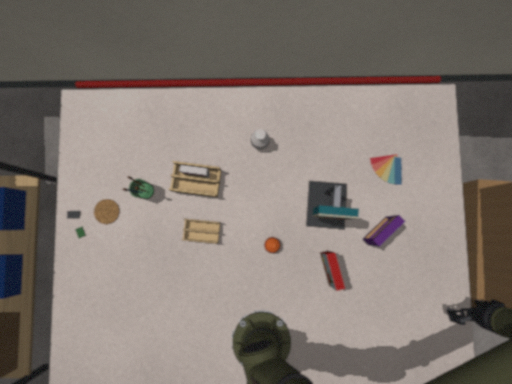

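The scene view shows the teal picture at (150,208), hung on the dark stand. The larger rack is at (330,198), with its canvas bay on the far side. In the top view the teal picture is near (337,212) and the large rack near (196,180), its empty bay the lower one. I'll enlarge both.

Run:
```python
import cv2,numpy as np
a=cv2.imread("pics/top0.png")
p=cv2.resize(a[170:240,295:370],None,fx=5.2,fy=5.2,interpolation=cv2.INTER_CUBIC)
r=cv2.resize(a[150:220,160:235],None,fx=5.2,fy=5.2,interpolation=cv2.INTER_CUBIC)
b=np.hstack([p,r]); b=cv2.convertScaleAbs(b,alpha=1.5)
for k in range(0,75,10):
  for o in(0,390):
    cv2.line(b,(int(o+k*5.2),0),(int(o+k*5.2),6),(0,0,255),1); cv2.line(b,(o,int(k*5.2)),(o+6,int(k*5.2)),(0,0,255),1)
cv2.imwrite("pics/crop1.png",b)
```

```text
(no output)
```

View pics/crop1.png

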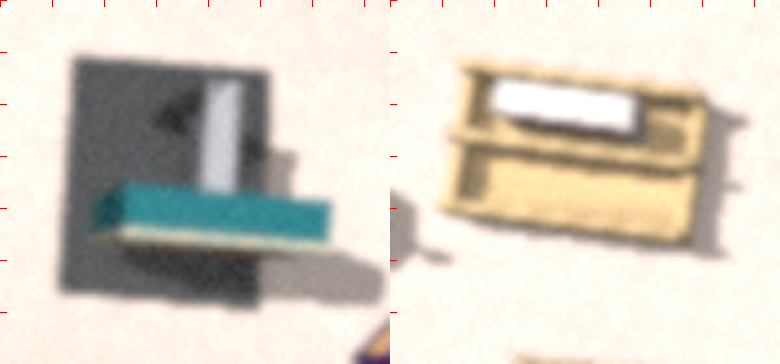

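The crop shows the picture's top face with corners (127,184), (330,201), (327,242) and (122,228). The outer wall corners of the rack are about (462,62), (706,95), (690,243) and (440,208).

```bash
cat > h.py <<'E'
import numpy as np
from plant import readout, vision, arm
from scipy.spatial.transform import Rotation as Ro
def ray(n,uv,z,pose=None):
    c=vision.camera_info(n)
    d=np.linalg.inv(c["mtx"])@np.array([uv[0],uv[1],1])
    if n=="wrist":
        T=c["T_tool_cam"];p,q=pose;R=Ro.from_quat(np.roll(q,-1)).as_matrix()
        C=p+R@T[:3,3];d=R@T[:3,:3]@d
    else: C=-c["R"].T@c["t"];d=c["R"].T@d
    return C+d*(z-C[2])/d[2]
E
python3 - <<'E'
from h import *
c=vision.camera_info("top");print(-c["R"].T@c["t"])
P=np.array([ray("top",(295+u/5.2-.4,170+v/5.2-.4),.22) for u,v in[(127,184),(330,201),(327,242),(122,228)]])
print(P,P.mean(0));d=P[1]-P[0]+P[2]-P[3];print("yaw of width",np.degrees(np.arctan2(d[1],d[0])),np.linalg.norm(d)/2,np.linalg.norm(P[0]-P[3]))
P=np.array([ray("top",(160+(u-390)/5.2-.4,150+v/5.2-.4),.068) for u,v in[(462,62),(706,95),(690,243),(440,208)]])
print(P,P.mean(0));d=P[1]-P[0]+P[2]-P[3];print(np.degrees(np.arctan2(d[1],d[0])),np.linalg.norm(d)/2,np.linalg.norm(P[0]-P[3]))
s=readout.observe();R=Ro.from_quat(np.roll(s["tcp_rot"],-1)).as_matrix();print(R)
E
```

```text
[0.40901694 0.01327941 1.36412915]
[[ 0.49446938 -0.19476725  0.22      ]
 [ 0.48206982 -0.322463    0.22      ]
 [ 0.45623721 -0.31952023  0.22      ]
 [ 0.46670079 -0.19077884  0.22      ]] [ 0.4748693  -0.25688233  0.22      ]
yaw of width -95.09484033114924 0.12872716250299246 0.028053551965558046
[[0.67726357 0.32151526 0.068     ]
 [0.65066131 0.14449637 0.068     ]
 [0.54310337 0.15633059 0.068     ]
 [0.57076397 0.33633    0.068     ]] [0.61044805 0.23966806 0.068     ]
-98.64218822873455 0.1805592151395512 0.10752507515680448
[[ 9.64619945e-01  2.63643802e-01 -5.54526313e-04]
 [ 2.63644366e-01 -9.64618546e-01  1.64596099e-03]
 [-1.00958951e-04 -1.73392454e-03 -9.99998492e-01]]
```

servo_tool --moves '[[[0, 0, -0.1], -0.097, -1], [[0, 0, -0.1], -0.097, -1], [[0, 0, -0.1], -0.097, -1], [[0, 0, -0.1], -0.097, -1], [[0, 0, -0.1], -0.097, -1], [[0, 0, -0.1], -0.097, -1], [[0, 0, -0.1], -0.097, -1], [[0, 0, -0.1], -0.097, -1]]' --newtons 40

```text
time_s: 1.1
tool_pos: [0.1712, -0.6268, 0.3039]
tcp_rot: [-0.001, 0.735, 0.678, 0.0]
force: [-0.2, 0.3, -0.2]
width: 0.0852
finger_force: 0.0
```

servo_tool --moves '[[[0.41, 0.285, 0], 0, -1], [[0.41, 0.285, 0], 0, -1], [[0.41, 0.285, 0], 0, -1], [[0.41, 0.285, 0], 0, -1], [[0.41, 0.285, 0], 0, -1], [[0.41, 0.285, 0], 0, -1], [[0.41, 0.285, 0], 0, -1], [[0.41, 0.285, 0], 0, -1]]'

```text
time_s: 2.1
tool_pos: [0.3248, -0.4415, 0.3039]
tcp_rot: [-0.0, 0.737, 0.676, -0.0]
force: [-0.6, 0.1, -0.1]
width: 0.0857
finger_force: 0.0
```

servo_tool --moves '[[[0.41, 0.285, 0], 0, -1], [[0.41, 0.285, 0], 0, -1], [[0.41, 0.285, 0], 0, -1], [[0.41, 0.285, 0], 0, -1], [[0.41, 0.285, 0], 0, -1], [[0.41, 0.285, 0], 0, -1], [[0.41, 0.285, 0], 0, -1], [[0.41, 0.285, 0], 0, -1]]'

```text
time_s: 3.1
tool_pos: [0.4777, -0.2572, 0.3039]
tcp_rot: [-0.0, 0.737, 0.676, -0.0]
force: [-0.1, 0.5, -0.6]
width: 0.0856
finger_force: 0.0
```

Run:
```python
from h import *
import cv2
s=readout.observe();print(s["tool_pos"],s["tcp_rot"])
a=cv2.cvtColor(vision.snapshot("wrist"),cv2.COLOR_RGB2BGR)
cv2.imwrite("pics/w1.png",a)
```

```text
[ 0.47768278 -0.25724407  0.30388975] [-2.97726765e-04  7.36570445e-01  6.76360742e-01 -1.93276972e-04]
```

View pics/w1.png

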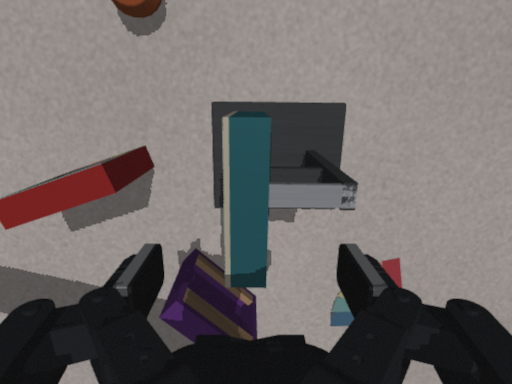

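The wrist view shows the teal top face with corners near (231,116), (270,114), (266,287) and (232,287), central between the fingers. The hook arm is at row ~188, on the right (+x) side.

Run:
```python
from h import *
p=np.array([ 0.47768278,-0.25724407,0.30388975]);q=np.array([-2.97726765e-04,7.36570445e-01,6.76360742e-01,-1.93276972e-04])
P=np.array([ray("wrist",uv,.22,(p,q)) for uv in[(231,116),(270,114),(266,287),(232,287)]])
m=P.mean(0);d=P[0]-P[3]+P[1]-P[2];w=P[1]-P[0]+P[2]-P[3]
print(P,m,np.degrees(np.arctan2(d[1],d[0])),np.linalg.norm(d)/2,np.linalg.norm(w)/2)
R=Ro.from_quat(np.roll(q,-1)).as_matrix();print(R.T@(m-p),np.degrees(np.arctan2(R[1,0],R[0,0])))
```

```text
[[ 0.47000502 -0.19144131  0.22      ]
 [ 0.49560138 -0.19234615  0.22      ]
 [ 0.48390523 -0.32315679  0.22      ]
 [ 0.45733268 -0.32090763  0.22      ]] [ 0.47671108 -0.25696297  0.22      ] 84.65126074712948 0.13070761218841748 0.02613208098943387
[ 0.00018752 -0.00093337  0.08389045] 85.11982224266784
```

servo_tool --moves '[[[0, -0.06, 0.2], 0, -1], [[0, 0, 0.2], 0, -1], [[0, 0, 0.2], 0, -1], [[0, 0, 0.2], 0, -1], [[0, 0, 0.2], 0, -1], [[0, 0, 0.2], 0, -1], [[0, 0, 0.2], 0, -1], [[0, 0, 0.1], 0, -1]]'

```text
time_s: 4.15
tool_pos: [0.4736, -0.2576, 0.2133]
tcp_rot: [-0.0, 0.736, 0.676, -0.0]
force: [0.8, 0.3, 0.1]
width: 0.0855
finger_force: 0.0
```

servo_tool --moves '[[[0, 0, 0], 0, 0.2], [[0, 0, 0], 0, 0.4], [[0, 0, 0], 0, 1], [[0, 0, 0], 0, 1], [[0, 0, 0], 0, 1], [[0, 0, 0], 0, 1], [[0, 0, 0], 0, 1], [[0, 0, 0], 0, 1]]' --newtons 40

```text
time_s: 5.15
tool_pos: [0.4743, -0.258, 0.215]
tcp_rot: [0.001, 0.737, 0.676, 0.0]
force: [-0.8, 0.1, 5.1]
width: 0.0312
finger_force: 40.8
```

The fingers are gripping at a width of 31 mm. Next I lift 36 mm.

servo_tool --moves '[[[0, 0, -0.1], 0, 1], [[0, 0, -0.1], 0, 1], [[0, 0, -0.1], 0, 1], [[0, 0, -0.1], 0, 1], [[0, 0, -0.1], 0, 1], [[0, 0, -0.1], 0, 1], [[0, 0, 0], 0, 1], [[0, 0, 0], 0, 1]]' --newtons 60

```text
time_s: 6.15
tool_pos: [0.4737, -0.2577, 0.2502]
tcp_rot: [-0.0, 0.737, 0.676, -0.0]
force: [-0.1, -0.2, -1.5]
width: 0.0313
finger_force: 59.5
```

Run:
```python
from h import *
import cv2
a=cv2.cvtColor(vision.snapshot("scene"),cv2.COLOR_RGB2BGR)
b=cv2.cvtColor(vision.snapshot("wrist"),cv2.COLOR_RGB2BGR)
cv2.imwrite("pics/s2.png",np.hstack([cv2.resize(a[120:300,80:260],(384,384)),b[:,60:450]]))
```

```text
(no output)
```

View pics/s2.png

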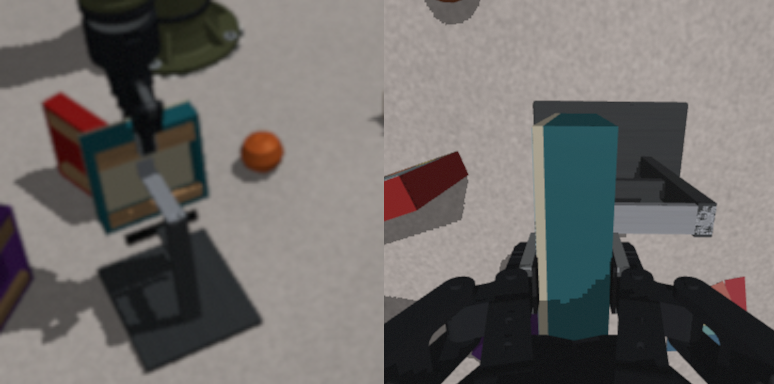

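The picture has come up off the hook and sits square in the fingers. In the left view it is clear above the arm, and in the right view the stand's arm is at right, row 218.

servo_tool --moves '[[[0, -0.17, 0], 0, 1], [[0, -0.17, 0], 0, 1], [[0, -0.17, 0], 0, 1], [[0, -0.17, 0], 0, 1], [[0, -0.17, 0], 0, 1], [[0, -0.17, 0], 0, 1], [[0, 0, -0.25], 0, 1], [[0, 0, -0.25], 0, 1]]'

```text
time_s: 7.25
tool_pos: [0.4133, -0.2526, 0.2819]
tcp_rot: [0.001, 0.736, 0.676, 0.0]
force: [-0.8, -0.8, -1.7]
width: 0.0311
finger_force: 59.7
```

Run:
```python
from h import *
s=readout.observe();p=s["tool_pos"];R=Ro.from_quat(np.roll(s["tcp_rot"],-1)).as_matrix()
print(p,s["width"],s["finger_force"],R.T@(np.array([.585,.1435,p[2]])-p)/.06,R.T@(np.array([.585,.2435,p[2]])-p)/.06)
```

```text
[ 0.41331266 -0.25264985  0.28185305] 0.031140360297840564 59.69948709011078 [ 6.82127945e+00  2.29151596e+00 -1.55066485e-03] [ 8.48194773e+00  2.15024621e+00 -2.78056866e-03]
```

servo_tool --moves '[[[0.53, 0.134, 0], 0, 1], [[0.53, 0.134, 0], 0, 1], [[0.53, 0.134, 0], 0, 1], [[0.53, 0.134, 0], 0, 1], [[0.53, 0.134, 0], 0, 1], [[0.53, 0.134, 0], 0, 1], [[0.53, 0.134, 0], 0, 1], [[0.53, 0.134, 0], 0, 1]]'

```text
time_s: 8.25
tool_pos: [0.4996, -0.0033, 0.2818]
tcp_rot: [0.001, 0.736, 0.677, 0.001]
force: [0.6, 0.2, -1.8]
width: 0.0311
finger_force: 59.9
```

servo_tool --moves '[[[0.53, 0.134, 0], 0, 1], [[0.53, 0.134, 0], 0, 1], [[0.53, 0.134, 0], 0, 1], [[0.53, 0.134, 0], 0, 1], [[0.53, 0.134, 0], 0, 1], [[0.53, 0.134, 0], 0, 1], [[0.53, 0.134, 0], 0.02, 1], [[0.53, 0.134, 0], 0.02, 1]]'

```text
time_s: 9.25
tool_pos: [0.5864, 0.2442, 0.2814]
tcp_rot: [-0.0, 0.758, 0.652, 0.001]
force: [0.9, -0.6, -1.2]
width: 0.0312
finger_force: 59.8
```

Run:
```python
from h import *
import cv2
s=readout.observe();print(s["time_s"],repr(s["tool_pos"]),repr(s["tcp_rot"]),s["width"],s["finger_force"])
b=cv2.cvtColor(vision.snapshot("wrist"),cv2.COLOR_RGB2BGR)
cv2.imwrite("pics/w3.png",cv2.convertScaleAbs(b,alpha=1.3))
```

```text
9.25 array([0.58640577, 0.24416703, 0.28135068]) array([-5.02944307e-05,  7.58076734e-01,  6.52165029e-01,  6.61542887e-04]) 0.031212307885041826 59.83370214700699
```

View pics/w3.png

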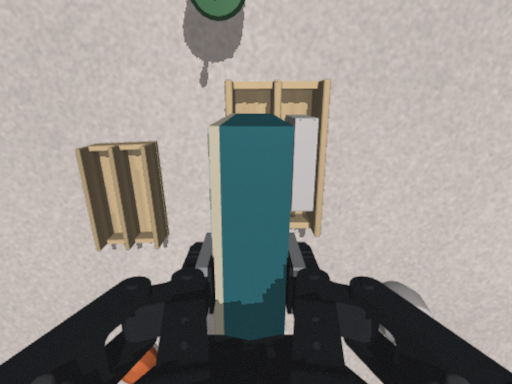

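The view shows the rack below. Its far-end wall tops are at about (229,83) left, (277,83) middle and (325,83) right, and the right wall's near end is at (319,236).

Run:
```python
from h import *
p=np.array([0.58640577,0.24416703,0.28135068]);q=np.array([-5.02944307e-05,7.58076734e-01,6.52165029e-01,6.61542887e-04])
R=Ro.from_quat(np.roll(q,-1)).as_matrix()
P=np.array([R.T@(ray("wrist",uv,.068,(p,q))-p) for uv in[(229,81),(277,81),(325,81),(319,237)]]);print(P.round(4))
d=P[2]-P[3];print("rack yaw rel tool (deg about tool z)",np.degrees(np.arctan2(d[1],d[0])),np.linalg.norm(d), np.degrees(np.arctan2(R[1,1],R[0,1])))
a=d/np.linalg.norm(d); n=np.array([-a[1],a[0],0]); 
mid=(P[2]+P[3])/2 - n*78 *1e-3
print("slot rel tool",mid)
```

```text
[[ 0.0944 -0.0226  0.2134]
 [ 0.0944  0.0275  0.2135]
 [ 0.0944  0.0777  0.2135]
 [-0.0842  0.0835  0.2133]]
rack yaw rel tool (deg about tool z) -1.8736755607379287 0.17871546110792033 -8.589931641333868
slot rel tool [0.00256902 0.00266602 0.21341976]
```

Run:
```python
import cv2,numpy as np
b=cv2.imread("pics/w3.png")
A=cv2.resize(b[72:122,215:340],None,fx=6,fy=6,interpolation=cv2.INTER_CUBIC)
B=cv2.resize(b[200:245,215:340],None,fx=6,fy=6,interpolation=cv2.INTER_CUBIC)
o=np.vstack([A,B]);o=cv2.convertScaleAbs(o,alpha=1.2)
for k in range(0,125,5): cv2.line(o,(k*6,300),(k*6,306 if k%10 else 312),(0,0,255),1)
cv2.imwrite("pics/c4.png",o)
```

```text
(no output)
```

View pics/c4.png

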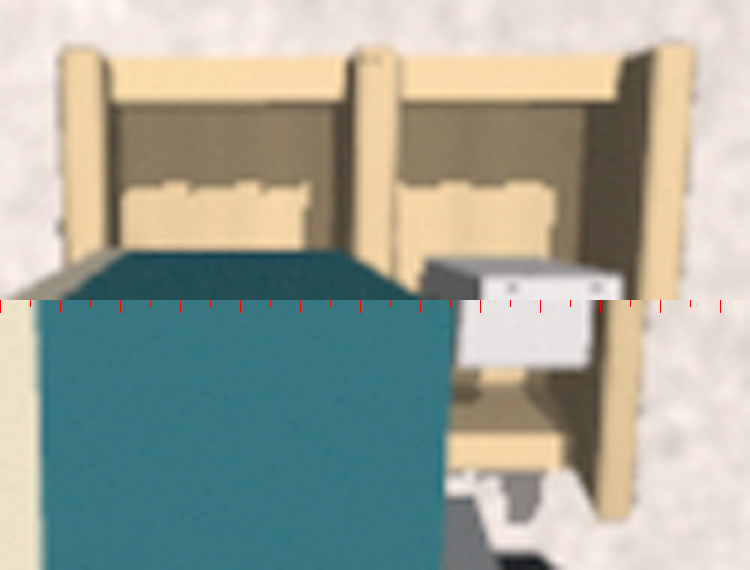

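The enlarged crop gives the far-end wall centres as u = 228.4, 277.4 and 327.3 at row 80. The right wall's near end is (317.1, 236.3).

Run:
```python
from h import *
p=np.array([0.58640577,0.24416703,0.28135068]);q=np.array([-5.02944307e-05,7.58076734e-01,6.52165029e-01,6.61542887e-04])
R=Ro.from_quat(np.roll(q,-1)).as_matrix()
P=np.array([R.T@(ray("wrist",uv,.068,(p,q))-p) for uv in[(228.4,79.6),(277.4,79.6),(327.3,79.6),(317.1,236.3)]]);print(P.round(4))
d=P[2]-P[3];print(np.degrees(np.arctan2(d[1],d[0])),np.linalg.norm(d))
a=d/np.linalg.norm(d); n=np.array([-a[1],a[0],0])
print("slot rel tool",(P[2]+P[3])/2-n*.078, (P[0]+P[1])/2-a*.09)
print(R@((P[2]+P[3])/2-n*.078)+p)
```

```text
[[ 0.0958 -0.0232  0.2134]
 [ 0.0958  0.0279  0.2135]
 [ 0.0958  0.08    0.2135]
 [-0.0833  0.0812  0.2133]]
-0.37225311190952953 0.17906017089090293
slot rel tool [0.00576615 0.00258586 0.21342096] [0.00578719 0.00293582 0.21335936]
[0.59002392 0.2496827  0.0679381 ]
```

servo_tool --moves '[[[0.06, 0.03, 0.16], 0, 1], [[0, 0, 0.16], 0, 1], [[0, 0, 0.16], 0, 1], [[0, 0, 0.16], 0, 1], [[0, 0, 0.16], 0, 1], [[0, 0, 0.16], 0, 1], [[0, 0, 0.16], 0, 1], [[0, 0, 0.15], 0, 1]]'

```text
time_s: 10.3
tool_pos: [0.5875, 0.2464, 0.2034]
tcp_rot: [0.0, 0.757, 0.653, -0.0]
force: [0.3, 0.6, -1.9]
width: 0.0309
finger_force: 60.0
```

Run:
```python
from h import *
import cv2
s=readout.observe();print(s["time_s"],repr(s["tool_pos"]),s["force"])
a=cv2.cvtColor(vision.snapshot("scene"),cv2.COLOR_RGB2BGR)
b=cv2.cvtColor(vision.snapshot("wrist"),cv2.COLOR_RGB2BGR)
A=cv2.resize(a[110:240,260:390],(400,400),interpolation=cv2.INTER_CUBIC);B=cv2.resize(b[20:153,180:313],(400,400),interpolation=cv2.INTER_CUBIC)
cv2.imwrite("pics/c5.png",cv2.convertScaleAbs(np.hstack([A,B]),alpha=1.4))
```

```text
10.3 array([0.5874528 , 0.24638571, 0.2033817 ]) [ 0.33583035  0.56549976 -1.93853612]
```

View pics/c5.png

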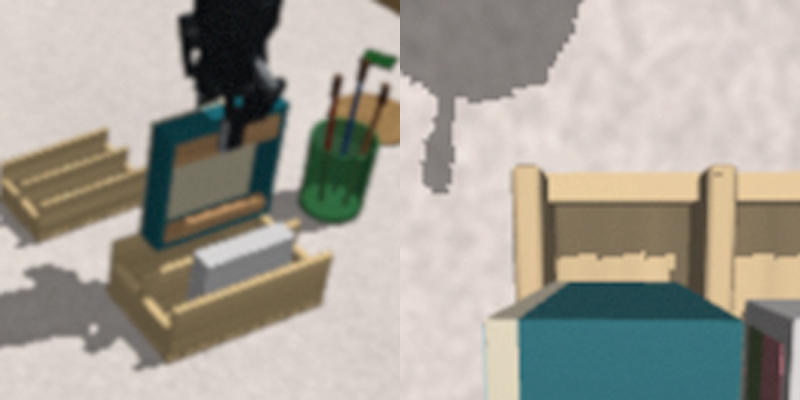

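The right-hand view puts the bay's wall centres at u≈222.6 and 286.4, row ~75.5. The picture's top edge spans u≈208.6–293.3 at row ~126.

Run:
```python
from h import *
s=readout.observe();p=s["tool_pos"];q=s["tcp_rot"]
R=Ro.from_quat(np.roll(q,-1)).as_matrix()
f=lambda uv,z:(R.T@(ray("wrist",uv,z,(p,q))-p)).round(4)
print(f((222.6,75.5),.068),f((286.4,75.5),.068),f((208.6,126),p[2]+.004),f((293.3,126),p[2]+.004))
```

```text
[ 0.0936 -0.0224  0.1346] [0.0936 0.0281 0.1345] [ 0.0652 -0.0161 -0.004 ] [ 0.0653  0.0154 -0.0041]
```

servo_tool --moves '[[[0.04, 0.04, 0.0], 0, 1], [[0, 0, 0.1], 0, 1], [[0, 0, 0.1], 0, 1], [[0, 0, 0.1], 0, 1], [[0, 0, 0.1], 0, 1], [[0, 0, 0.1], 0, 1], [[0, 0, 0.1], 0, 1], [[0, 0, 0], 0, 1]]'

```text
time_s: 11.4
tool_pos: [0.5899, 0.2482, 0.1674]
tcp_rot: [-0.0, 0.757, 0.653, -0.001]
force: [-0.5, -0.4, -2.5]
width: 0.0308
finger_force: 60.0
```

The picture is inside the walls with no contact force, so I keep lowering.

servo_tool --moves '[[[0, 0, 0.1], 0, 1], [[0, 0, 0.1], 0, 1], [[0, 0, 0.1], 0, 1], [[0, 0, 0.1], 0, 1], [[0, 0, 0.05], 0, 1], [[0, 0, 0.03], 0, 1], [[0, 0, 0], 0, 1], [[0, 0, 0], 0, 1]]'

```text
time_s: 12.4
tool_pos: [0.5904, 0.2485, 0.1395]
tcp_rot: [0.0, 0.757, 0.653, 0.0]
force: [-0.5, 0.4, -1.7]
width: 0.031
finger_force: 60.0
```

servo_tool --moves '[[[0, 0, 0.03], 0, 1], [[0, 0, 0.03], 0, 1], [[0, 0, 0.02], 0, 1], [[0, 0, 0.02], 0, 1], [[0, 0, 0], 0, 1], [[0, 0, 0], 0, 1], [[0, 0, 0], 0, 1], [[0, 0, 0], 0, 1]]'

```text
time_s: 13.4
tool_pos: [0.5903, 0.2484, 0.1333]
tcp_rot: [0.0, 0.757, 0.653, -0.0]
force: [-0.0, -0.2, -0.8]
width: 0.0313
finger_force: 60.0
```

Almost on the floor.

servo_tool --moves '[[[0, 0, 0.02], 0, 1], [[0, 0, 0.02], 0, 1], [[0, 0, 0.01], 0, 1], [[0, 0, 0], 0, 1], [[0, 0, 0], 0, 1], [[0, 0, 0], 0, 1], [[0, 0, 0], 0, 1], [[0, 0, 0], 0, 1]]'

```text
time_s: 14.4
tool_pos: [0.5904, 0.2484, 0.1332]
tcp_rot: [0.001, 0.758, 0.653, 0.0]
force: [-3.8, -3.9, 14.8]
width: 0.0313
finger_force: 62.4
```

It's on the floor (15 N of support). I'll relax the pressure, then open and retreat upward.

servo_tool --moves '[[[0, 0, -0.04], 0, 1], [[0, 0, 0], 0, 0.3], [[0, 0, 0], 0, 0], [[0, 0, 0], 0, -0.2], [[0, 0, 0], 0, -0.4], [[0, 0, 0], 0, -0.5], [[0, 0, 0], 0, -0.5], [[0, 0, 0], 0, -0.5]]' --newtons 20

```text
time_s: 15.4
tool_pos: [0.5902, 0.2484, 0.1326]
tcp_rot: [0.0, 0.757, 0.653, -0.0]
force: [0.5, -0.8, 0.0]
width: 0.064
finger_force: 0.0
```

servo_tool --moves '[[[0, 0, -0.1], 0, -0.5], [[0, 0, -0.2], 0, -0.5], [[0, 0, -0.3], 0, -0.5], [[0, 0, -0.3], 0, -0.5], [[0, 0, -0.4], 0, -0.5], [[0, 0, -0.4], 0, -0.5], [[0, 0, -0.3], 0, -0.5], [[0, 0, 0], 0, -0.5]]'

```text
time_s: 16.4
tool_pos: [0.5909, 0.2491, 0.2548]
tcp_rot: [0.001, 0.757, 0.653, 0.002]
force: [-0.5, 0.6, -0.1]
width: 0.0642
finger_force: 0.0
```

Run:
```python
from h import *
import cv2
s=readout.observe();print(s["time_s"],s["tool_pos"],s["force"],s["width"])
a=cv2.cvtColor(vision.snapshot("scene"),cv2.COLOR_RGB2BGR)
b=cv2.cvtColor(vision.snapshot("wrist"),cv2.COLOR_RGB2BGR)
A=cv2.resize(a[110:240,260:390],(400,400),interpolation=cv2.INTER_CUBIC);B=cv2.resize(b,(400,300))
B=np.vstack([B,np.zeros((100,400,3),np.uint8)])
cv2.imwrite("pics/c6.png",cv2.convertScaleAbs(np.hstack([A,B]),alpha=1.3))
```

```text
16.4 [0.59088115 0.24905095 0.25475506] [-0.48792059  0.58120492 -0.12482744] 0.06421903817268354
```

View pics/c6.png

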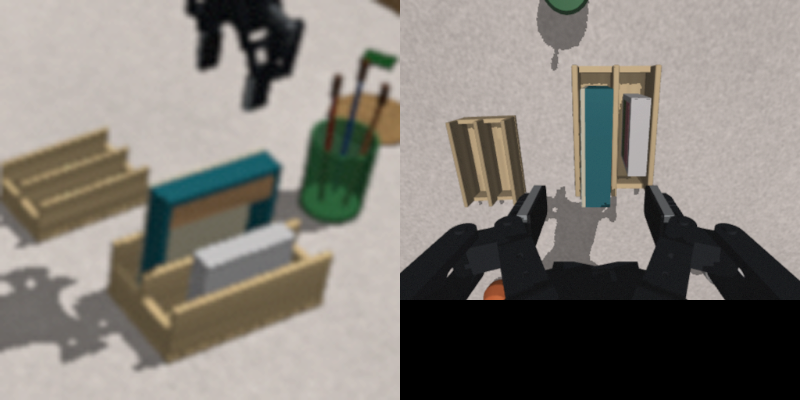

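The picture stands upright in the empty bay, at about (595,145) in the right view. The gripper is clear and the neighbouring canvas and the jar are undisturbed.

```bash
python3 -c "
from plant import arm
print(arm.sign_off())"
```

```text
the job is handed in; nothing more can be done
None
```

The teal-edged picture is standing upright on the floor of the rack's empty bay, released with the gripper clear, and the job is handed in at about 16.5 s; the hand-in returned no verdict.

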